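# Rake a lost tank cap out from under the glass riser

### The job

A steel tank cap has slid under the low slatted glass riser. Take the flat rake off its headed stud, use it to drag the cap out from under the riser on the robot's side (do not reach under for it with the fingers), then lay the rake flat on the bare table, wholly on the robot's side of the riser, and set the cap upright, boss up, in the black tray. Do not drop either of them, and leave the coasters, the jar and the glasses where they stand.

Things in the scene. Friction and masses are not known exactly. Their poses are not given: they have to be found in the camera images.
- rake: Flat loose steel rake, 210 mm long, 0.25 kg, a T seen from above. Origin on its underside below the middle of the grip; x runs to the head, z up. Plate 6 mm thick, 44 mm wide from x = -30 to 100; shaft 20 mm wide, 6 thick, to x = 170; cross head x = 170 to 180, y = -60 to 60, 14 mm tall. The rake starts flat on the board, head towards the board's +x.
- rake_grip (a point): On the rake at x = 0, y = 0, z = 38 mm: in the grip, a black upright fin 60 mm long (x), 16 mm thick (y), z = 6 to 56 mm. Take it from above across its thickness.
- rake_wide (a point): On the rake's underside at x = 78 mm: middle of the keyhole's wide end, 28 x 28 mm (x = 64 to 92). The narrow slot, 12 mm wide, runs from there back to x = 40. The stud starts in the narrow slot at about x = 47, so the rake must slide some 31 mm along its own -x before it can be lifted.
- board_stud (a point): Middle of the board's top, 20 mm above the table, foot of a steel stud: neck 8 mm in diameter and 9 mm high, then a head 20 mm in diameter and 4 mm thick (top 33 mm above the table), which holds the rake's narrow slot down.
- board: Fixed wooden parking board 150 x 70 mm (x, y), 20 mm thick, in front of the robot to its left or right, yaw up to 0.25 rad. Origin under its centre, on the table.
- cap: Loose steel blind cap, 0.2 kg: round flange 64 mm in diameter and 8 mm thick, on it a round boss 40 mm in diameter, up to 26 mm above the underside. Origin at the centre of the underside, z up through the boss. Starts flat on the table under the riser, in its left or its right half, with the coaster stack in the other half.
- riser: Fixed low wooden riser, 160 mm deep (x) by 504 mm wide (y): slats along y with 20 mm gaps. Origin on the table under its centre; front edge, towards the robot, at its x = -80. Room below 36 mm high (24 at the end rails, |y| above 231), top at 46. Legs 18 mm square at the corners (x = +-71, y = +-240); else open below all round. Yaw up to 0.12 rad.
- tray: Fixed black tray 160 x 150 mm (x, y), walls 5 mm thick and 18 mm high, floor 5 mm thick. Origin under its centre, on the table. On the other side of the table from the board.
- coasters: Loose stack of square coasters, 62 x 62 x 24 mm, bystander under the riser. Origin at the centre of the underside.
- jar: Loose squat jar with a lid, 60 mm in diameter, 65 mm high, bystander on the table in front of the riser, between it and the robot. Origin at the centre of the underside.
- glass_a: Loose stemmed tasting glass, 66 mm in diameter at most, 150 mm tall, bystander standing on the riser. Origin at the centre of its foot.
- glass_b: A second glass like glass_a, on the riser's other half. Origin at the centre of its foot.
- rake_head (a point): point on the rake: middle of its head's far edge (x = 180, y = 0, z = 0)
- rake_left (a point): point on the rake: left end of its head (x = 180, y = 60, z = 0)
- rake_right (a point): point on the rake: right end of its head (x = 180, y = -60, z = 0)
Things that resemble listed ones, but are neither listed nor needed, are in the scene too. There is more than one size of the board; the one meant has the size given above. Several things look just like the cap: the one meant starts farthest from the robot's base.

How it is judged:
By the outcome, as a careful person would: the job done as asked, in the order asked, and still so for the second after the job is handed in, with the robot touching nothing.
It also fails if it takes over 72 s, if anything falls off the work surface, if the arm or the gripper's body presses on something with over 40 N, if the wrist force passes 120 N, or if a joint passes its speed limit or range.

### The arm

A 6-joint arm with a two-finger parallel gripper is mounted at the origin on the work surface. World frame = base frame: x ahead of the robot, y to its left, z up, the work surface at z = 0. Lengths are in m, angles in rad, forces in N, time in s.
With the tool pointing down it reaches from about 0.375 to 0.9 m from the base axis. Payload 3.1 kg.
Tool frame: the origin (TCP) lies between the finger pads; the fingertips stand 17 mm ahead of it and the grasp point (between the pads) lies 2 mm behind it; z points along the fingers, y is the line along which they close (so a half turn about z gives the same grasp; the last joint's range is limited). The gripper opens to 85 mm and grips with 20 to 120 N. Pads are 22 mm wide; open, the fingers measure 114 mm over their backs; the gripper's body (76 mm by 85 mm) begins 54 mm behind the grasp point. The pads swing forward as they close: fully open they stand 13 mm farther back than shut.
Start: joints at [-1.504, 0.527, 1.433, -0, 1.181, -0.178], TCP at [0.152, -0.606, 0.248] pointing down, gripper open.
Joint ranges: [-3.08, 3.08], [-0.75, 2.2], [0.22, 2.44], [-1.43, 4.57], [0, 2.65], [-2.85, 2.85]. Speed limits (rad/s): [2.79, 2.79, 3.14, 3.14, 3.14, 3.14].

### API

Orientations are given as a unit quaternion [x, y, z, w].
In Python, from station import sense, vision, order gives the robot as it stands.
- The arm moves only by the shell command python3 -m crank 'ROWS' [OPENING] [FORCE]. ROWS is JSON, a list of rows, each an object with "dp": the shift along the world's x, y, z in units of 30 mm (1.0 is 30 mm), a list of three; "angular": the turn, a rotation vector about the world's x, y, z in degrees, a list of three. In form: [{"dp": [dx, dy, dz], "angular": [ax, ay, az]}, ...]. A call has 1 to 20 rows; each row shifts and turns the commanded pose from where the row before left it; what a row does not reach is not made up. A row lasts 1/10 s, in which the tool goes at most 50 mm and 8.59 degrees, less where a joint would pass 70% of its speed; a pose out of reach is approached as far as the arm can. A call is refused whole if a number of a shift passes 1 or a number of a turn 8.59, either way. A call with a gripper value outside its range is refused whole. OPENING is the closure, from 0 (fully open) to 1 (shut), set as the call begins (- or left out, the last holds). The fingers move at their own pace and stop on an object; FORCE is the grip in N (left out, the last holds). Time passes only in rows, so rows that do not move let the fingers close. It gives the time, the measured TCP pose, the force, the opening and the grip force at its end, in the units of the state.
- sense(): the state, without advancing time (a new reading comes with each control period).
- vision.snapshot(name): name is "scene" or "top"; returns a dict with "image" (400x640x3 uint8, blue, green, red), "range_z" (400x640 float32, m along the optical axis (not along the pixel's ray), 0 where there is no reading), "mtx" (3x3 intrinsics, pixels), "dist" ([k1, k2, p1, p2, k3] as OpenCV has them; the pictures are not rectified), "pose" (4x4, takes a point from camera to world coordinates). Camera axes: x right, y down, z forward; pixel columns grow to the right and rows downward; lengths in m; the calibration is good to about 2 mm. A picture is of the moment at which its call begins.
- order.sign_off(): hands the job in; it is judged then, once.
The state is a dict: "t": time; "q": joint angles; "qd": joint speeds; "tau": joint torques, N m; "tcp_pos": TCP position; "tool_rot": TCP orientation; "force": force on the tool from outside, world axes, zero at the start; "ft_torque": the same for the moment, N m; "finger_gap": opening from 0.0 (shut) to 1.0 (fully open); "gripper_force": force on a finger pad.
Only numpy, scipy, OpenCV 4.12 (cv2) and the standard library are available. Lean on these libraries where they do the work, as an engineer would, in place of code of your own. Each camera call takes 0.05 s, during which the arm holds its last target. There are 200 camera calls.

## Working session

There is one attempt and no reset: what is moved stays moved. The work goes in short steps, Python scripts to look and compute and a shell command to move; the robot and the scene stay as the last step left them, time stands still between calls to the robot, and variables do not carry over. Pictures are saved under pics/ and viewed, at most 10 in all, crops included, and the job is handed in when it is done.

```bash
mkdir -p pics; ls
cat > h.py <<'E'
import numpy as np, cv2, pickle
from station import sense, vision, order
def snap(n):
    s=vision.snapshot(n); pickle.dump(s,open(n+'.pkl','wb')); return s
def load(n): return pickle.load(open(n+'.pkl','rb'))
def rays(s,px):
    u=cv2.undistortPoints(np.array(px,float).reshape(-1,1,2),np.array(s['mtx'],float),np.array(s['dist'],float)).reshape(-1,2)
    return np.c_[u,np.ones(len(u))]
def atz(s,px,z):
    T=np.array(s['pose']);d=rays(s,px)@T[:3,:3].T;o=T[:3,3]
    return o+d*((z-o[2])/d[:,2])[:,None]
def cloud(s):
    h,w=s['range_z'].shape;v,u=np.mgrid[:h,:w]
    r=rays(s,np.stack([u,v],-1).reshape(-1,2))*s['range_z'].reshape(-1,1)
    T=np.array(s['pose']);return (r@T[:3,:3].T+T[:3,3]).reshape(h,w,3)
E
python3 - <<'E'
from h import *
for n in('scene','top'):
    s=snap(n);cv2.imwrite(f'pics/{n}0.png',s['image']);print(n,np.round(s['pose'],3).tolist(),np.round(s['mtx'],1).tolist())
print(sense())
E
```

```text
pics
scene [[-0.192, 0.72, -0.667, 1.631], [0.981, 0.132, -0.14, 0.311], [-0.013, -0.682, -0.732, 1.272], [0.0, 0.0, 0.0, 1.0]] [[500.8, 0.0, 329.5], [0.0, 500.8, 194.1], [0.0, 0.0, 1.0]]
top [[-0.01, -0.981, 0.192, 0.25], [-1.0, 0.007, -0.013, 0.075], [0.012, -0.192, -0.981, 1.361], [0.0, 0.0, 0.0, 1.0]] [[451.3, 0.0, 321.1], [0.0, 451.3, 202.6], [0.0, 0.0, 1.0]]
{'t': 0.1, 'q': array([-1.50351530e+00,  5.28390937e-01,  1.43377693e+00, -1.98022691e-05,
        1.18139363e+00, -1.78510887e-01]), 'qd': array([-0.00036659, -0.00264373, -0.00264499,  0.00107845,  0.00113114,
        0.00070517]), 'tau': array([-4.22257117e-04, -4.43303382e+01, -1.78586590e+01, -1.56025526e-04,
        3.87125488e-03, -1.08630621e-05]), 'tcp_pos': array([ 0.15205301, -0.60559189,  0.24741966]), 'tool_rot': array([ 9.92456849e-01,  1.22590513e-01,  4.55783978e-05, -9.83410562e-04]), 'force': array([-0.49900136,  0.46499555, -0.32687638]), 'ft_torque': array([-0.02338884,  0.05588828, -0.014052  ]), 'gripper_force': 0.0, 'finger_gap': 1.0011659792181444}
```

View pics/top0.png

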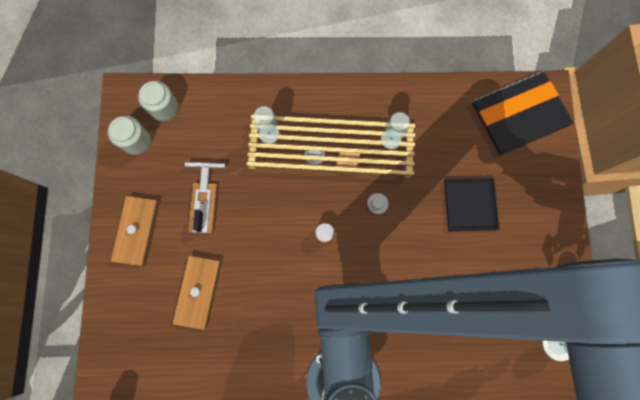

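View pics/scene0.png

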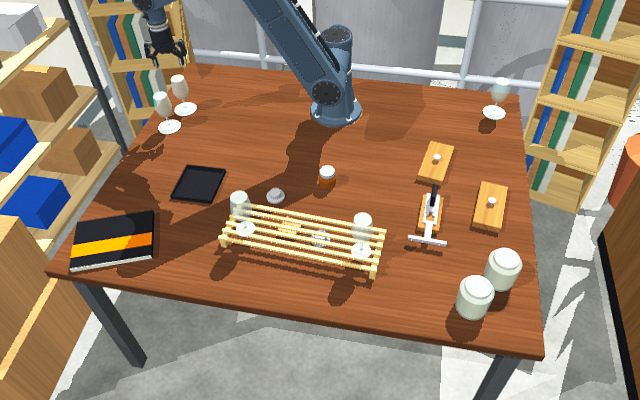

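Top view: rake on its board at (204,195), head at (205,164). The riser spans (250–413, 115–173), with a cap-like thing under it at (315,157) and coasters at (347,157). A second cap-like thing is in the open at (377,203). The jar is at (325,232) and the tray at (471,204). The cap under the riser is farther from the base, so it fits the description. I'll confirm it in enlarged crops.

Run:
```python
from h import *
s=load('top')['image']
a=cv2.resize(s[100:250,240:440],(800,600),interpolation=cv2.INTER_CUBIC);cv2.imwrite('pics/c1.png',a)
a=cv2.resize(s[150:245,165:245],None,fx=6,fy=6,interpolation=cv2.INTER_CUBIC);cv2.imwrite('pics/c2.png',a)
```

```text
(no output)
```

View pics/c1.png

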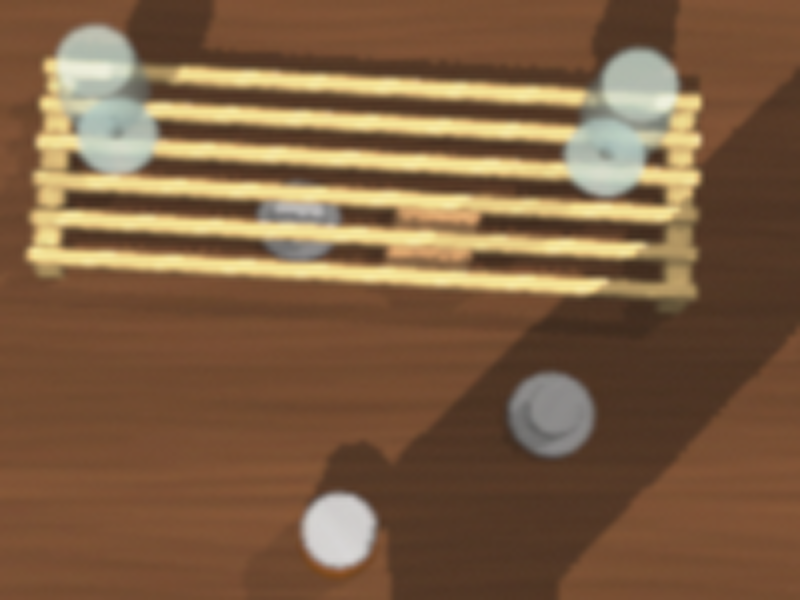

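View pics/c2.png

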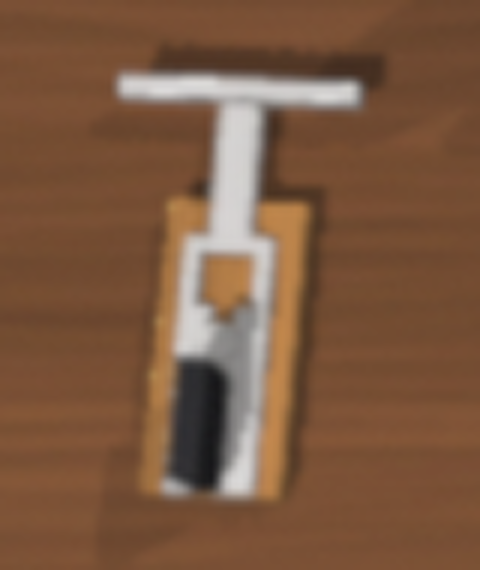

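Run:
```python
from h import *
s=load('top')
def c(n,pts,z,x0,y0,f):
    p=[((a+.5)/f-.5+x0,(b+.5)/f-.5+y0) for a,b in pts]
    r=atz(s,p,z);print(n,np.round(r[:,:2],4).tolist());return r
R=lambda n,p,z:c(n,p,z,165,150,6)
h=R('head far top L,R',[(118,75),(361,83)],.034); print('len',np.linalg.norm(h[0]-h[1]),'mid',h.mean(0))
p=R('plate corners fl fr bl br',[(183,237),(276,240),(160,492),(254,497)],.026)
R('shaft mid near/far',[(233,240),(241,105)],.026)
R('wide hole corners',[(203,253),(252,255)],.026)
R('fin top',[(178,360),(226,368),(166,480),(216,490)],.076)
R('board corners',[(168,200),(311,205),(140,495),(280,500)],.02)
C=lambda n,p,z:c(n,p,z,240,100,4)
C('cap flange L R T B',[(257,222),(342,222),(300,182),(300,260)],.008)
C('coaster corners tl tr bl br',[(397,200),(482,208),(385,262),(472,268)],.024)
C('riser top corners fl? bl br fr',[(45,58),(700,95),(28,262),(695,298)],.046)
C('jar top',[(340,530)],.065)
C('jar foot',[(340,548)],.005)
C('decoy flange',[(552,415)],.008)
C('glass rims a b',[(97,62),(640,88)],.15)
C('glass feet a b',[(117,135),(605,155)],.05)
print('tray',np.round(atz(s,[(446,179),(494,178),(448,231),(498,230)],.018),3).tolist())
P=cloud(s)
for n,u,v in [('tray',471,204),('table',290,200),('cap',315,157),('fin',198,215),('head',205,164)]:
    print(n,np.round(P[v,u],3))
```

```text
head far top L,R [[0.6376, 0.4697], [0.6329, 0.3479]]
len 0.12185680381211385 mid [0.63526153 0.4087703  0.034     ]
plate corners fl fr bl br [[0.5555, 0.4358], [0.5537, 0.3895], [0.4267, 0.4414], [0.4238, 0.3954]]
shaft mid near/far [[0.5538, 0.4109], [0.6239, 0.4096]]
wide hole corners [[0.5472, 0.4255], [0.546, 0.4011]]
fin top [[0.4837, 0.4221], [0.4796, 0.3991], [0.4258, 0.4251], [0.4208, 0.4014]]
board corners [[0.5761, 0.4458], [0.5731, 0.374], [0.4261, 0.4527], [0.423, 0.384]]
cap flange L R T B [[0.6659, 0.1087], [0.6655, 0.0424], [0.6982, 0.0749], [0.635, 0.0754]]
coaster corners tl tr bl br [[0.678, 0.0001], [0.6711, -0.0654], [0.6285, 0.0102], [0.6233, -0.0565]]
riser top corners fl? bl br fr [[0.786, 0.2701], [0.7533, -0.2329], [0.6238, 0.2799], [0.5926, -0.2215]]
jar top [[0.4166, 0.0479]]
jar foot [[0.4107, 0.0468]]
decoy flange [[0.5111, -0.1163]]
glass rims a b [[0.7405, 0.2179], [0.719, -0.1663]]
glass feet a b [[0.7223, 0.2138], [0.7043, -0.1574]]
tray [[0.584, -0.327, 0.018], [0.586, -0.473, 0.018], [0.423, -0.323, 0.018], [0.425, -0.472, 0.018]]
tray [ 0.508 -0.402  0.005]
table [0.524 0.152 0.003]
cap [0.647 0.074 0.048]
fin [0.468 0.411 0.076]
head [0.632 0.407 0.033]
```

The cap under the riser is the one meant: (.666,.076), base distance .67 m against .52 m for the lookalike, with flange diameter measured at about 65 mm. The rake origin is about (.4545,.4155) with yaw about -2.4°; its size and the stud position agree. Moving over the rake.

```bash
python3 -m crank '[{"dp":[0.5,1,0],"angular":[0,0,-0.8]},{"dp":[0.5,1,0],"angular":[0,0,-0.8]},{"dp":[0.5,1,0],"angular":[0,0,-0.8]},{"dp":[0.5,1,0],"angular":[0,0,-0.8]},{"dp":[0.5,1,0],"angular":[0,0,-0.8]},{"dp":[0.5,1,0],"angular":[0,0,-0.8]},{"dp":[0.5,1,0],"angular":[0,0,-0.8]},{"dp":[0.5,1,0],"angular":[0,0,-0.8]},{"dp":[0.5,1,0],"angular":[0,0,-0.8]},{"dp":[0.5,1,0],"angular":[0,0,-0.8]},{"dp":[0.5,1,0],"angular":[0,0,-0.8]},{"dp":[0.5,1,0],"angular":[0,0,-0.8]},{"dp":[0.5,1,0],"angular":[0,0,-0.8]},{"dp":[0.5,1,0],"angular":[0,0,-0.8]},{"dp":[0.5,1,0],"angular":[0,0,-0.8]},{"dp":[0.5,1,0],"angular":[0,0,-0.8]},{"dp":[0.5,1,0],"angular":[0,0,-0.9]},{"dp":[0.5,1,0],"angular":[0,0,-0.9]},{"dp":[0.5,1,0],"angular":[0,0,-0.9]},{"dp":[0.5,1,0],"angular":[0,0,-0.9]}]' 0 80
python3 -m crank '[{"dp":[0,1,0],"angular":[0,0,0]},{"dp":[0,1,0],"angular":[0,0,0]},{"dp":[0,1,0],"angular":[0,0,0]},{"dp":[0,1,0],"angular":[0,0,0]},{"dp":[0,1,0],"angular":[0,0,0]},{"dp":[0,1,0],"angular":[0,0,0]},{"dp":[0,1,0],"angular":[0,0,0]},{"dp":[0,1,0],"angular":[0,0,0]},{"dp":[0,1,0],"angular":[0,0,0]},{"dp":[0,1,0],"angular":[0,0,0]},{"dp":[0,1,0],"angular":[0,0,0]},{"dp":[0,1,0],"angular":[0,0,0]},{"dp":[0,1,0],"angular":[0,0,0]},{"dp":[0,1,0],"angular":[0,0,0]},{"dp":[0,0,0],"angular":[0,0,0]},{"dp":[0,0,0],"angular":[0,0,0]}]'
```

```text
t: 2.1
tcp_pos: [0.4523, -0.0048, 0.2481]
tool_rot: [1.0, -0.02, -0.0, -0.0]
force: [0.9, -1.6, -0.4]
finger_gap: 0.997
gripper_force: 0.0
t: 3.7
tcp_pos: [0.4515, 0.4139, 0.2476]
tool_rot: [1.0, -0.019, -0.001, 0.001]
force: [0.4, -0.8, 0.2]
finger_gap: 0.999
gripper_force: 0.0
```

```bash
python3 -m crank '[{"dp":[0.1,0.05,-0.8],"angular":[0,0,0]},{"dp":[0,0,-0.8],"angular":[0,0,0]},{"dp":[0,0,-0.8],"angular":[0,0,0]},{"dp":[0,0,-0.8],"angular":[0,0,0]},{"dp":[0,0,-0.8],"angular":[0,0,0]},{"dp":[0,0,-0.8],"angular":[0,0,0]},{"dp":[0,0,-0.8],"angular":[0,0,0]},{"dp":[0,0,-0.5],"angular":[0,0,0]},{"dp":[0,0,-0.3],"angular":[0,0,0]},{"dp":[0,0,0],"angular":[0,0,0]},{"dp":[0,0,0],"angular":[0,0,0]}]' 0 80
python3 -m crank '[{"dp":[0,0,0],"angular":[0,0,0]},{"dp":[0,0,0],"angular":[0,0,0]},{"dp":[0,0,0],"angular":[0,0,0]},{"dp":[0,0,0],"angular":[0,0,0]},{"dp":[0,0,0],"angular":[0,0,0]},{"dp":[0,0,0],"angular":[0,0,0]},{"dp":[0,0,0],"angular":[0,0,0]},{"dp":[0,0,0],"angular":[0,0,0]},{"dp":[0,0,0],"angular":[0,0,0]},{"dp":[0,0,0],"angular":[0,0,0]}]' 1 80
```

```text
t: 4.8
tcp_pos: [0.4557, 0.4154, 0.057]
tool_rot: [1.0, -0.02, 0.001, -0.0]
force: [0.6, 0.4, 0.3]
finger_gap: 1.0
gripper_force: 0.0
t: 5.8
tcp_pos: [0.4553, 0.4156, 0.0568]
tool_rot: [1.0, -0.02, 0.0, -0.0]
force: [-0.7, -0.0, 5.5]
finger_gap: 0.177
gripper_force: 78.7
```

```bash
python3 -m crank '[{"dp":[0,0,0.04],"angular":[0,0,0]},{"dp":[-0.1,0.004,0],"angular":[0,0,0]},{"dp":[-0.15,0.006,0],"angular":[0,0,0]},{"dp":[-0.2,0.008,0],"angular":[0,0,0]},{"dp":[-0.2,0.008,0],"angular":[0,0,0]},{"dp":[-0.2,0.008,0],"angular":[0,0,0]},{"dp":[-0.15,0.006,0],"angular":[0,0,0]},{"dp":[-0.04,0,0],"angular":[0,0,0]},{"dp":[0,0,0],"angular":[0,0,0]},{"dp":[0,0,0],"angular":[0,0,0]}]'
python3 - <<'E'
from h import *
s=snap('top')
a=cv2.resize(s['image'][140:260,150:270],None,fx=5,fy=5,interpolation=cv2.INTER_CUBIC);cv2.imwrite('pics/c3.png',a)
E
```

```text
t: 6.8
tcp_pos: [0.4242, 0.4166, 0.0575]
tool_rot: [1.0, -0.02, 0.0, -0.0]
force: [-0.0, -0.5, -2.3]
finger_gap: 0.175
gripper_force: 77.9
```

View pics/c3.png

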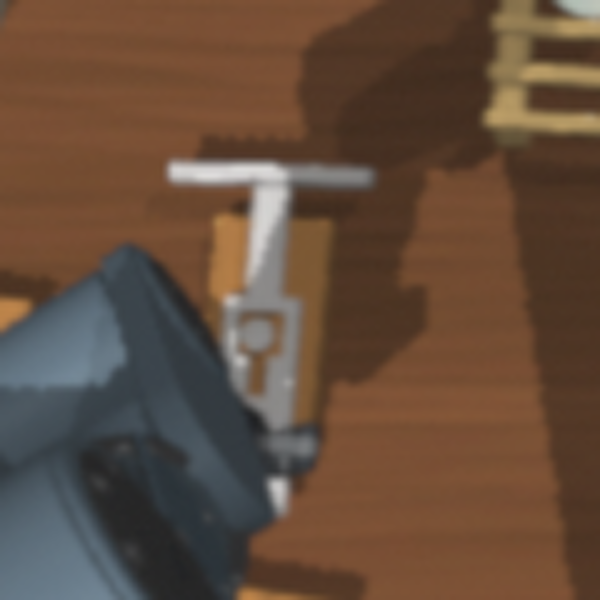

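The stud head at (257,333) sits centred in the wide end (237–280, 310–355), so the rake can lift off.

```bash
python3 -m crank '[{"dp":[0,0,0.1],"angular":[0,0,0]},{"dp":[0,0,0.1],"angular":[0,0,0]},{"dp":[0,0,0.2],"angular":[0,0,0]},{"dp":[0,0,0.3],"angular":[0,0,0]},{"dp":[0,0,0.4],"angular":[0,0,0]},{"dp":[0,0,0.3],"angular":[0,0,0]},{"dp":[0,0,0.2],"angular":[0,0,0]},{"dp":[0,0,0],"angular":[0,0,0]},{"dp":[0,0,0],"angular":[0,0,0]}]'
python3 - <<'E'
from h import *
s=load('top')
p=[((a+.5)/5-.5+150,(b+.5)/5-.5+140) for a,b in [(168,162),(375,171)]]
r=atz(s,p,.0355);print(r,r.mean(0)-.18*np.array([.9992,-.04,0]))
s=snap('scene');cv2.imwrite('pics/s1.png',cv2.resize(s['image'][130:300,200:480],None,fx=2.8,fy=2.8,interpolation=cv2.INTER_CUBIC))
E
```

```text
t: 7.75
tcp_pos: [0.4239, 0.4165, 0.1057]
tool_rot: [1.0, -0.02, 0.0, -0.0]
force: [0.1, -0.9, -2.0]
finger_gap: 0.176
gripper_force: 77.9
[[0.60624135 0.47089894 0.0355    ]
 [0.60002655 0.34705759 0.0355    ]] [0.42327795 0.41617827 0.0355    ]
```

View pics/s1.png

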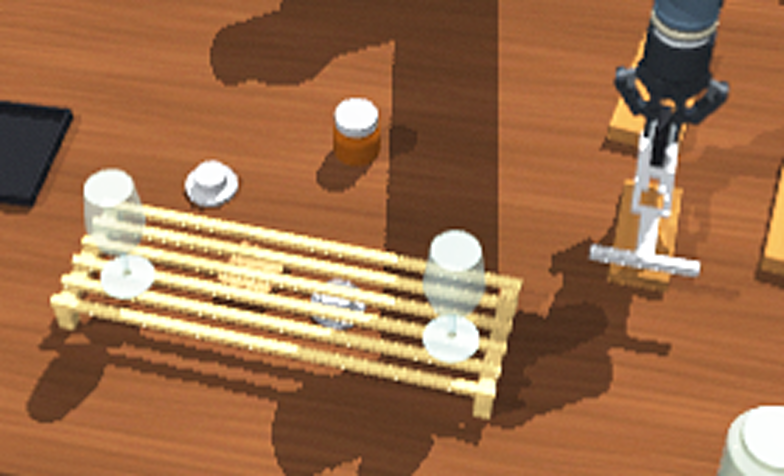

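Rake lifted level and clear. Carrying it in front of the riser, left of the cap, then lowering.

```bash
python3 -m crank '[{"dp":[-0.2,-0.3,0],"angular":[0,0,0.5]},{"dp":[-0.2,-0.6,0],"angular":[0,0,0.5]},{"dp":[-0.2,-0.8,0],"angular":[0,0,0.5]},{"dp":[-0.2,-0.9,0],"angular":[0,0,0.5]},{"dp":[0,-0.9,0],"angular":[0,0,0.3]},{"dp":[0,-0.9,0],"angular":[0,0,0]},{"dp":[0,-0.9,0],"angular":[0,0,0]},{"dp":[0,-0.8,0],"angular":[0,0,0]},{"dp":[0,-0.8,0],"angular":[0,0,0]},{"dp":[0,-0.6,0],"angular":[0,0,0]},{"dp":[0,-0.38,0],"angular":[0,0,0]},{"dp":[0,0,-0.3],"angular":[0,0,0]},{"dp":[0,0,-0.4],"angular":[0,0,0]},{"dp":[0,0,-0.4],"angular":[0,0,0]},{"dp":[0,0,-0.4],"angular":[0,0,0]},{"dp":[0,0,-0.3],"angular":[0,0,0]},{"dp":[0,0,-0.2],"angular":[0,0,0]},{"dp":[0,0,-0.1],"angular":[0,0,0]},{"dp":[0,0,-0.06],"angular":[0,0,0]},{"dp":[0,0,0],"angular":[0,0,0]}]'
python3 - <<'E'
from h import *
s=snap('top')
cv2.imwrite('pics/t2.png',cv2.resize(s['image'][105:255,225:425],None,fx=4,fy=4,interpolation=cv2.INTER_CUBIC))
E
```

```text
t: 9.8
tcp_pos: [0.3999, 0.1802, 0.0407]
tool_rot: [1.0, -0.0, 0.0, -0.0]
force: [0.1, 0.4, -2.3]
finger_gap: 0.177
gripper_force: 78.1
```

View pics/t2.png

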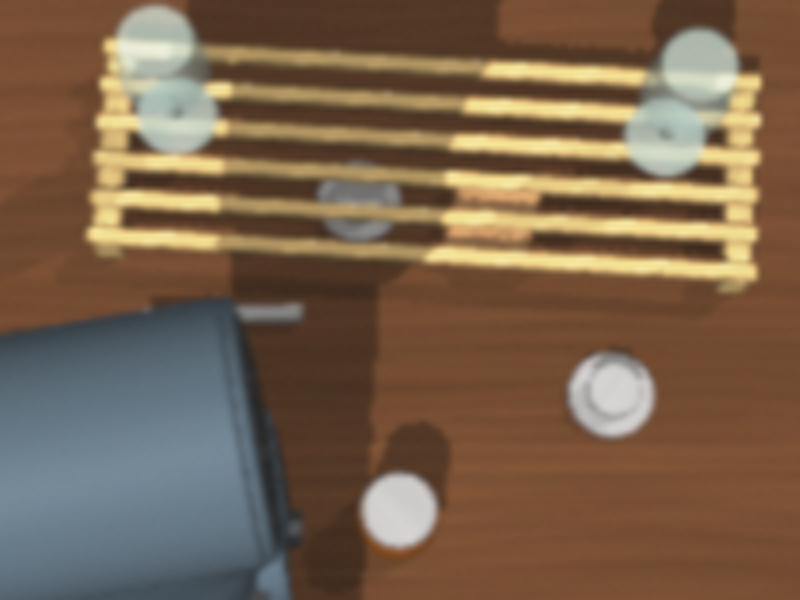

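The head's right end (303,312) clears the cap's left edge (317) by about 10 mm, and its left end (150) clears the leg (127). Sliding it in.

```bash
python3 -m crank '[{"dp":[0.2,0,0],"angular":[0,0,0]},{"dp":[0.35,0,0],"angular":[0,0,0]},{"dp":[0.4,0,0],"angular":[0,0,0]},{"dp":[0.4,0,0],"angular":[0,0,0]},{"dp":[0.4,0,0],"angular":[0,0,0]},{"dp":[0.4,0,0],"angular":[0,0,0]},{"dp":[0.4,0,0],"angular":[0,0,0]},{"dp":[0.4,0,0],"angular":[0,0,0]},{"dp":[0.4,0,0],"angular":[0,0,0]},{"dp":[0.4,0,0],"angular":[0,0,0]},{"dp":[0.4,0,0],"angular":[0,0,0]},{"dp":[0.3,0,0],"angular":[0,0,0]},{"dp":[0.2,0,0],"angular":[0,0,0]},{"dp":[0.1,0,0],"angular":[0,0,0]},{"dp":[0,0,0],"angular":[0,0,0]},{"dp":[0,0,0],"angular":[0,0,0]}]'
python3 - <<'E'
from h import *
s=snap('top')
cv2.imwrite('pics/t3.png',cv2.resize(s['image'][105:255,225:425],None,fx=4,fy=4,interpolation=cv2.INTER_CUBIC))
E
```

```text
t: 11.45
tcp_pos: [0.5416, 0.1801, 0.0406]
tool_rot: [1.0, -0.0, -0.001, 0.0]
force: [0.3, 0.3, -2.8]
finger_gap: 0.176
gripper_force: 78.1
```

View pics/t3.png

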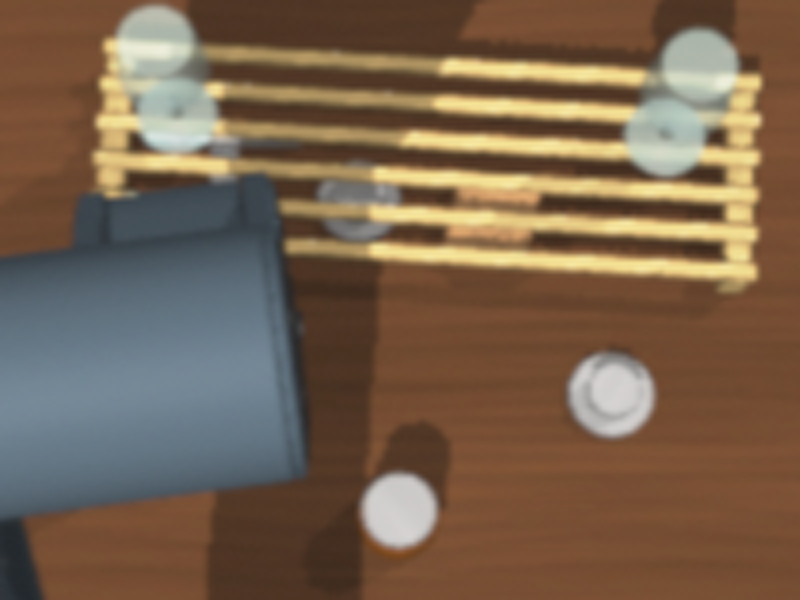

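Head (about row 147) is behind the cap (back edge about row 160). Moving it across behind the cap, then dragging slowly.

```bash
python3 -m crank '[{"dp":[0,-0.2,0],"angular":[0,0,0]},{"dp":[0,-0.35,0],"angular":[0,0,0]},{"dp":[0,-0.4,0],"angular":[0,0,0]},{"dp":[0,-0.4,0],"angular":[0,0,0]},{"dp":[0,-0.35,0],"angular":[0,0,0]},{"dp":[0,-0.2,0],"angular":[0,0,0]},{"dp":[0,-0.06,0],"angular":[0,0,0]},{"dp":[0,0,0],"angular":[0,0,0]},{"dp":[-0.1,0,0],"angular":[0,0,0]},{"dp":[-0.1,0,0],"angular":[0,0,0]},{"dp":[-0.1,0,0],"angular":[0,0,0]},{"dp":[-0.1,0,0],"angular":[0,0,0]},{"dp":[-0.1,0,0],"angular":[0,0,0]},{"dp":[-0.15,0,0],"angular":[0,0,0]},{"dp":[-0.15,0,0],"angular":[0,0,0]},{"dp":[-0.15,0,0],"angular":[0,0,0]},{"dp":[-0.15,0,0],"angular":[0,0,0]},{"dp":[-0.1,0,0],"angular":[0,0,0]},{"dp":[0,0,0],"angular":[0,0,0]}]'
python3 - <<'E'
from h import *
s=snap('top')
cv2.imwrite('pics/t4.png',cv2.resize(s['image'][105:255,225:425],None,fx=4,fy=4,interpolation=cv2.INTER_CUBIC))
E
```

```text
t: 13.4
tcp_pos: [0.5057, 0.1213, 0.0407]
tool_rot: [1.0, -0.0, -0.0, -0.0]
force: [-0.2, -0.3, -2.2]
finger_gap: 0.177
gripper_force: 78.1
```

View pics/t4.png

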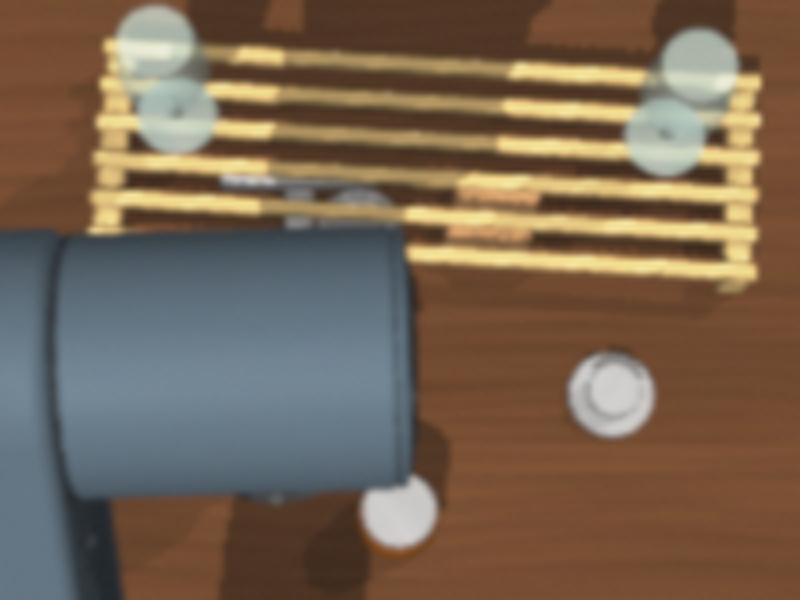

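The cap is being dragged alongside the shaft and the coasters haven't moved. Continuing out from under the riser.

```bash
python3 -m crank '[{"dp":[-0.1,0,0],"angular":[0,0,0]},{"dp":[-0.2,0,0],"angular":[0,0,0]},{"dp":[-0.25,0,0],"angular":[0,0,0]},{"dp":[-0.25,0,0],"angular":[0,0,0]},{"dp":[-0.25,0,0],"angular":[0,0,0]},{"dp":[-0.25,0,0],"angular":[0,0,0]},{"dp":[-0.25,0,0],"angular":[0,0,0]},{"dp":[-0.25,0,0],"angular":[0,0,0]},{"dp":[-0.25,0,0],"angular":[0,0,0]},{"dp":[-0.25,0,0],"angular":[0,0,0]},{"dp":[-0.25,0,0],"angular":[0,0,0]},{"dp":[-0.25,0,0],"angular":[0,0,0]},{"dp":[-0.25,0,0],"angular":[0,0,0]},{"dp":[-0.25,0,0],"angular":[0,0,0]},{"dp":[-0.2,0,0],"angular":[0,0,0]},{"dp":[-0.15,0,0],"angular":[0,0,0]},{"dp":[-0.1,0,0],"angular":[0,0,0]},{"dp":[-0.05,0,0],"angular":[0,0,0]},{"dp":[0,0,0],"angular":[0,0,0]}]'
python3 - <<'E'
from h import *
s=snap('scene');cv2.imwrite('pics/s2.png',cv2.resize(s['image'][130:300,200:480],None,fx=2.8,fy=2.8,interpolation=cv2.INTER_CUBIC))
E
```

```text
t: 15.35
tcp_pos: [0.3921, 0.1213, 0.0407]
tool_rot: [1.0, -0.0, -0.0, -0.0]
force: [0.3, 0.7, -2.2]
finger_gap: 0.175
gripper_force: 78.1
```

View pics/s2.png

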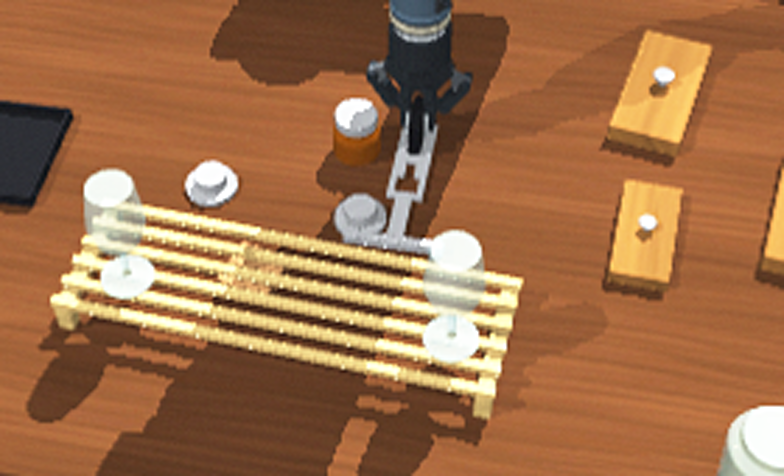

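The cap is out, clear of the front edge at about crop (360,215), with the rake head behind it. Backing off, lifting, carrying the rake left and lowering.

```bash
python3 -m crank '[{"dp":[0.1,0,0],"angular":[0,0,0]},{"dp":[0.1,0.05,0],"angular":[0,0,0]},{"dp":[0,0.05,0.2],"angular":[0,0,0]},{"dp":[0,0,0.4],"angular":[0,0,0]},{"dp":[0,0,0.4],"angular":[0,0,0]},{"dp":[0,0,0.3],"angular":[0,0,0]},{"dp":[0,0.3,0],"angular":[0,0,0]},{"dp":[0,0.6,0],"angular":[0,0,0]},{"dp":[0,0.8,0],"angular":[0,0,0]},{"dp":[0,0.8,0],"angular":[0,0,0]},{"dp":[0,0.8,0],"angular":[0,0,0]},{"dp":[0,0.8,0],"angular":[0,0,0]},{"dp":[0,0.5,0],"angular":[0,0,0]},{"dp":[0,0.3,0],"angular":[0,0,0]},{"dp":[0,0,-0.3],"angular":[0,0,0]},{"dp":[0,0,-0.4],"angular":[0,0,0]},{"dp":[0,0,-0.3],"angular":[0,0,0]},{"dp":[0,0,-0.2],"angular":[0,0,0]},{"dp":[0,0,-0.1],"angular":[0,0,0]},{"dp":[0,0,0],"angular":[0,0,0]}]'
python3 -m crank '[{"dp":[0,0,-0.04],"angular":[0,0,0]},{"dp":[0,0,-0.04],"angular":[0,0,0]},{"dp":[0,0,0],"angular":[0,0,0]}]'
```

```text
t: 17.4
tcp_pos: [0.3982, 0.2708, 0.0401]
tool_rot: [1.0, -0.001, -0.001, 0.0]
force: [-0.2, -0.2, -2.7]
finger_gap: 0.177
gripper_force: 78.3
t: 17.7
tcp_pos: [0.3985, 0.2714, 0.0385]
tool_rot: [1.0, -0.0, 0.0, -0.0]
force: [-0.0, 0.3, -2.9]
finger_gap: 0.181
gripper_force: 78.3
```

```bash
python3 -m crank '[{"dp":[0,0,-0.03],"angular":[0,0,0]},{"dp":[0,0,0],"angular":[0,0,0]},{"dp":[0,0,0],"angular":[0,0,0]}]'; python3 -m crank '[{"dp":[0,0,-0.03],"angular":[0,0,0]},{"dp":[0,0,0],"angular":[0,0,0]},{"dp":[0,0,0],"angular":[0,0,0]}]'
```

```text
t: 18.0
tcp_pos: [0.3984, 0.2714, 0.0375]
tool_rot: [1.0, -0.0, 0.0, -0.0]
force: [0.0, 0.3, -2.4]
finger_gap: 0.18
gripper_force: 78.3
t: 18.3
tcp_pos: [0.3985, 0.2714, 0.0367]
tool_rot: [1.0, -0.0, 0.0, -0.0]
force: [-0.4, 0.1, 2.3]
finger_gap: 0.176
gripper_force: 78.7
```

Contact (weight off the wrist). Releasing and rising, then measuring the cap.

```bash
python3 -m crank '[{"dp":[0,0,0],"angular":[0,0,0]},{"dp":[0,0,0],"angular":[0,0,0]},{"dp":[0,0,0],"angular":[0,0,0]},{"dp":[0,0,0],"angular":[0,0,0]},{"dp":[0,0,0],"angular":[0,0,0]},{"dp":[0,0,0],"angular":[0,0,0]},{"dp":[0,0,0.2],"angular":[0,0,0]},{"dp":[0,0,0.5],"angular":[0,0,0]},{"dp":[0,0,0.8],"angular":[0,0,0]},{"dp":[0,0,0.8],"angular":[0,0,0]},{"dp":[0,0,0.8],"angular":[0,0,0]},{"dp":[0,0,0.8],"angular":[0,0,0]},{"dp":[0,0,0.8],"angular":[0,0,0]},{"dp":[0,0,0.8],"angular":[0,0,0]},{"dp":[0,0,0],"angular":[0,0,0]}]' 0
python3 - <<'E'
from h import *
for n in('scene','top'):
    s=snap(n);P=cloud(s);x,y,z=P[...,0],P[...,1],P[...,2];ok=s['range_z']>0
    m=ok&(x>.46)&(x<.6)&(y>.01)&(y<.15)
    b=m&(z>.019)&(z<.04);f=m&(z>.005)&(z<.04)
    for k,q in(('boss',b),('all',f)):
        if q.sum()>5:print(n,k,q.sum(),np.round([x[q].min(),x[q].max(),y[q].min(),y[q].max(),np.median(z[q])],3),'mid',np.round(np.median(P[q],0),3))
    m=ok&(x>.35)&(x<.6)&(y>.19)&(y<.35)&(z>.0055)&(z<.1)
    if m.sum():print('rake',m.sum(),np.round([x[m].min(),x[m].max(),y[m].min(),y[m].max()],3))
    m=ok&(x>.36)&(x<.46)&(y>.0)&(y<.1)&(z>.05)&(z<.08);print('jar',m.sum(),np.round(np.median(P[m],0),3) if m.sum() else '')
E
```

```text
t: 19.8
tcp_pos: [0.4001, 0.2721, 0.2047]
tool_rot: [1.0, -0.0, 0.003, -0.001]
force: [0.4, 0.5, -0.9]
finger_gap: 0.999
gripper_force: 0.0
scene boss 83 [0.517 0.561 0.057 0.096 0.023] mid [0.537 0.077 0.023]
scene all 174 [0.462 0.582 0.046 0.133 0.018] mid [0.543 0.078 0.018]
rake 311 [0.373 0.589 0.198 0.349]
jar 161 [0.426 0.05  0.062]
top boss 134 [0.511 0.55  0.057 0.093 0.027] mid [0.531 0.075 0.027]
top all 383 [0.461 0.596 0.01  0.148 0.01 ] mid [0.529 0.075 0.01 ]
rake 360 [0.354 0.6   0.191 0.332]
jar 265 [0.417 0.047 0.065]
```

Cap boss at (.531,.076), top 26 mm, as expected. The rake is flat at x .37–.58, y .21–.33, and the jar is unmoved. Moving over the cap.

```bash
python3 -m crank '[{"dp":[0.2,-0.3,0],"angular":[0,0,0]},{"dp":[0.4,-0.6,0],"angular":[0,0,0]},{"dp":[0.6,-0.9,0],"angular":[0,0,0]},{"dp":[0.6,-0.9,0],"angular":[0,0,0]},{"dp":[0.6,-0.9,0],"angular":[0,0,0]},{"dp":[0.6,-0.9,0],"angular":[0,0,0]},{"dp":[0.6,-0.9,0],"angular":[0,0,0]},{"dp":[0.5,-0.7,0],"angular":[0,0,0]},{"dp":[0.28,-0.42,0],"angular":[0,0,0]},{"dp":[0,0,-0.4],"angular":[0,0,0]},{"dp":[0,0,-0.7],"angular":[0,0,0]},{"dp":[0,0,-0.8],"angular":[0,0,0]},{"dp":[0,0,-0.8],"angular":[0,0,0]},{"dp":[0,0,-0.8],"angular":[0,0,0]},{"dp":[0,0,-0.5],"angular":[0,0,0]},{"dp":[0,0,-0.3],"angular":[0,0,0]},{"dp":[0,0,0],"angular":[0,0,0]},{"dp":[0,0,0],"angular":[0,0,0]}]' 0 40
```

```text
t: 21.7
tcp_pos: [0.5294, 0.0762, 0.0725]
tool_rot: [1.0, 0.0, -0.0, -0.0]
force: [-0.2, -0.6, -0.1]
finger_gap: 1.001
gripper_force: 0.0
```

```bash
python3 -m crank '[{"dp":[0.05,0,-0.4],"angular":[0,0,0]},{"dp":[0,0,-0.4],"angular":[0,0,0]},{"dp":[0,0,-0.3],"angular":[0,0,0]},{"dp":[0,0,-0.2],"angular":[0,0,0]},{"dp":[0,0,-0.13],"angular":[0,0,0]},{"dp":[0,0,-0.1],"angular":[0,0,0]},{"dp":[0,0,0],"angular":[0,0,0]},{"dp":[0,0,0],"angular":[0,0,0]}]' 0 60
python3 -m crank '[{"dp":[0,0,0],"angular":[0,0,0]},{"dp":[0,0,0],"angular":[0,0,0]},{"dp":[0,0,0],"angular":[0,0,0]},{"dp":[0,0,0],"angular":[0,0,0]},{"dp":[0,0,0],"angular":[0,0,0]},{"dp":[0,0,0],"angular":[0,0,0]},{"dp":[0,0,0],"angular":[0,0,0]},{"dp":[0,0,0],"angular":[0,0,0]}]' 1 60
```

```text
t: 22.5
tcp_pos: [0.5315, 0.0757, 0.0267]
tool_rot: [1.0, -0.0, 0.0, 0.0]
force: [-0.0, 0.3, 0.8]
finger_gap: 1.002
gripper_force: 0.0
t: 23.3
tcp_pos: [0.5315, 0.0757, 0.0273]
tool_rot: [1.0, -0.0, 0.0, 0.0]
force: [-0.8, -0.1, 5.0]
finger_gap: 0.445
gripper_force: 59.6
```

```bash
python3 -m crank '[{"dp":[0,0,0.1],"angular":[0,0,0]},{"dp":[0,0,0.2],"angular":[0,0,0]},{"dp":[0,0,0.4],"angular":[0,0,0]},{"dp":[0,0,0.6],"angular":[0,0,0]},{"dp":[0,0,0.7],"angular":[0,0,0]},{"dp":[0,0,0.7],"angular":[0,0,0]},{"dp":[0,0,0.3],"angular":[0,0,0]},{"dp":[0,0,0],"angular":[0,0,0]},{"dp":[0,0,0],"angular":[0,0,0]}]'
python3 - <<'E'
from h import *
for n in('scene','top'):
    s=snap(n);P=cloud(s);x,y,z=P[...,0],P[...,1],P[...,2];ok=s['range_z']>0
    m=ok&(x>.49)&(x<.57)&(y>.03)&(y<.12)&(z<.115)
    print(n,np.histogram(z[m],bins=[-.01,.005,.03,.06,.075,.085,.1,.115])[0])
s=load('top');P=cloud(s);m=(P[...,2]<.012)&(P[...,0]>.44)&(P[...,0]<.57)&(P[...,1]<-.34)&(P[...,1]>-.46)
print('tray floor',m.sum(),np.median(P[m],0))
E
```

```text
t: 24.2
tcp_pos: [0.5309, 0.0757, 0.1164]
tool_rot: [1.0, -0.0, -0.0, -0.0]
force: [-1.3, 0.1, -2.3]
finger_gap: 0.443
gripper_force: 60.4
scene [459   3   0   0   1 108 119]
top [0 0 0 0 0 0 0]
tray floor 1626 [ 0.50429778 -0.40015791  0.00537241]
```

Cap held: 2.3 N on the wrist and clear of the table. Carrying it to the tray at (.505,-.399).

```bash
python3 -m crank '[{"dp":[0,-0.3,0],"angular":[0,0,0]},{"dp":[-0.05,-0.6,0],"angular":[0,0,0]},{"dp":[-0.05,-0.9,0],"angular":[0,0,0]},{"dp":[-0.05,-1,0],"angular":[0,0,0]},{"dp":[-0.05,-1,0],"angular":[0,0,0]},{"dp":[-0.05,-1,0],"angular":[0,0,0]},{"dp":[-0.05,-1,0],"angular":[0,0,0]},{"dp":[-0.05,-1,0],"angular":[0,0,0]},{"dp":[-0.05,-1,0],"angular":[0,0,0]},{"dp":[-0.05,-1,0],"angular":[0,0,0]},{"dp":[-0.05,-1,0],"angular":[0,0,0]},{"dp":[-0.05,-1,0],"angular":[0,0,0]},{"dp":[-0.05,-1,0],"angular":[0,0,0]},{"dp":[-0.05,-1,0],"angular":[0,0,0]},{"dp":[-0.05,-1,0],"angular":[0,0,0]},{"dp":[-0.05,-0.9,0],"angular":[0,0,0]},{"dp":[-0.05,-0.7,0],"angular":[0,0,0]},{"dp":[-0.05,-0.4,0],"angular":[0,0,0]},{"dp":[0,0,0],"angular":[0,0,0]},{"dp":[0,0,0],"angular":[0,0,0]}]'
python3 -m crank '[{"dp":[0,0,-0.3],"angular":[0,0,0]},{"dp":[0,0,-0.5],"angular":[0,0,0]},{"dp":[0,0,-0.5],"angular":[0,0,0]},{"dp":[0,0,-0.5],"angular":[0,0,0]},{"dp":[0,0,-0.4],"angular":[0,0,0]},{"dp":[0,0,-0.3],"angular":[0,0,0]},{"dp":[0,0,-0.15],"angular":[0,0,0]},{"dp":[0,0,-0.05],"angular":[0,0,0]},{"dp":[0,0,0],"angular":[0,0,0]},{"dp":[0,0,0],"angular":[0,0,0]}]'
```

```text
t: 26.3
tcp_pos: [0.5051, -0.3973, 0.1159]
tool_rot: [1.0, -0.0, -0.001, -0.001]
force: [-0.2, 1.1, -2.2]
finger_gap: 0.44
gripper_force: 60.5
t: 27.3
tcp_pos: [0.5062, -0.3987, 0.0363]
tool_rot: [1.0, -0.0, 0.0, 0.0]
force: [-0.2, -0.5, -1.6]
finger_gap: 0.44
gripper_force: 60.5
```

```bash
python3 -m crank '[{"dp":[0,0,-0.05],"angular":[0,0,0]},{"dp":[0,0,-0.04],"angular":[0,0,0]},{"dp":[0,0,0],"angular":[0,0,0]},{"dp":[0,0,0],"angular":[0,0,0]}]'; python3 -m crank '[{"dp":[0,0,-0.03],"angular":[0,0,0]},{"dp":[0,0,0],"angular":[0,0,0]},{"dp":[0,0,0],"angular":[0,0,0]}]'
```

```text
t: 27.7
tcp_pos: [0.5058, -0.3983, 0.033]
tool_rot: [1.0, -0.0, 0.0, 0.0]
force: [-0.1, -0.0, -2.0]
finger_gap: 0.441
gripper_force: 60.5
t: 28.0
tcp_pos: [0.5059, -0.3984, 0.0323]
tool_rot: [1.0, -0.0, 0.0, 0.0]
force: [0.5, 1.0, 0.7]
finger_gap: 0.438
gripper_force: 60.8
```

Contact. Releasing gently and rising.

```bash
python3 -m crank '[{"dp":[0,0,0],"angular":[0,0,0]},{"dp":[0,0,0],"angular":[0,0,0]},{"dp":[0,0,0],"angular":[0,0,0]},{"dp":[0,0,0],"angular":[0,0,0]},{"dp":[0,0,0.2],"angular":[0,0,0]},{"dp":[0,0,0.5],"angular":[0,0,0]},{"dp":[0,0,0.8],"angular":[0,0,0]},{"dp":[0,0,0.8],"angular":[0,0,0]},{"dp":[0,0,0.8],"angular":[0,0,0]},{"dp":[0,0,0.8],"angular":[0,0,0]},{"dp":[0,0,0.8],"angular":[0,0,0]},{"dp":[-0.2,-0.8,0.5],"angular":[0,0,0]},{"dp":[-0.2,-1,0],"angular":[0,0,0]},{"dp":[-0.2,-1,0],"angular":[0,0,0]},{"dp":[-0.2,-1,0],"angular":[0,0,0]},{"dp":[-0.2,-0.7,0],"angular":[0,0,0]},{"dp":[0,0,0],"angular":[0,0,0]},{"dp":[0,0,0],"angular":[0,0,0]}]' 0.15
python3 - <<'E'
from h import *
for n in('scene','top'):
    s=snap(n);P=cloud(s);x,y,z=P[...,0],P[...,1],P[...,2];ok=s['range_z']>0
    def q(k,a,b,c,d,e,f):
        m=ok&(x>a)&(x<b)&(y>c)&(y<d)&(z>e)&(z<f);print(n,k,m.sum(),np.round(np.r_[np.median(P[m],0),np.ptp(P[m][:,:2],axis=0)],3) if m.sum() else '')
    q('boss',.44,.57,-.46,-.34,.025,.045); q('flange',.44,.57,-.46,-.34,.0095,.045)
    q('rake fin',.35,.45,.22,.32,.04,.07); q('rake head',.56,.6,.2,.35,.009,.03); q('rake plate',.43,.5,.22,.32,.0045,.03)
    q('jar',.36,.46,0,.1,.05,.08); q('glassA',.66,.8,.13,.3,.1,.25); q('glassB',.66,.8,-.25,-.08,.1,.25)
a=cv2.absdiff(cv2.GaussianBlur(load('top')['image'],(3,3),0),cv2.GaussianBlur(cv2.imread('pics/top0.png'),(3,3),0)).max(2)
for k,(u0,u1,v0,v1) in dict(coast=(336,362,148,170),glassA=(250,285,104,145),glassB=(378,415,108,150),jar=(312,338,220,246)).items(): print(k,(a[v0:v1,u0:u1]>40).mean().round(3))
print(sense()['force'],sense()['tcp_pos'])
E
```

```text
t: 29.8
tcp_pos: [0.4756, -0.533, 0.1888]
tool_rot: [1.0, -0.001, 0.0, -0.0]
force: [0.5, 1.0, 0.0]
finger_gap: 0.851
gripper_force: 0.0
scene boss 58 [ 0.511 -0.397  0.029  0.039  0.037]
scene flange 167 [ 0.518 -0.396  0.02   0.13   0.088]
scene rake fin 66 [0.414 0.272 0.054 0.063 0.016]
scene rake head 72 [0.581 0.289 0.013 0.017 0.102]
scene rake plate 77 [0.442 0.272 0.007 0.07  0.072]
scene jar 162 [0.426 0.05  0.061 0.057 0.051]
scene glassA 560 [0.745 0.216 0.179 0.061 0.064]
scene glassB 537 [ 0.725 -0.15   0.175  0.061  0.063]
top boss 0 
top flange 1 [ 0.57  -0.341  0.01   0.     0.   ]
top rake fin 132 [0.399 0.269 0.056 0.059 0.017]
top rake head 136 [0.573 0.265 0.014 0.019 0.119]
top rake plate 192 [0.463 0.27  0.007 0.068 0.096]
top jar 266 [0.417 0.047 0.065 0.053 0.049]
top glassA 513 [0.711 0.211 0.193 0.057 0.065]
top glassB 508 [ 0.692 -0.152  0.193  0.056  0.063]
coast 0.019
glassA 0.0
glassB 0.203
jar 0.553
[-0.06130281 -0.7226969   0.29686914] [ 0.47609426 -0.53187801  0.1884538 ]
```

The boss stands at 30 mm in the tray (5 + 26 mm, so upright). The rake is flat and the bystanders are unmoved; the remaining image differences are arm shadow. Handing in.

```bash
python3 -c "
from station import order; print(order.sign_off())"
```

```text
the job is handed in; nothing more can be done
None
```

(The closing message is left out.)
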